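# Close up the board curing box

### The arm

A 6-joint arm with a two-finger parallel gripper is mounted at the origin on the work surface. World frame = base frame: x ahead of the robot, y to its left, z up, the work surface at z = 0. Lengths are in mm, angles in rad, forces in N, time in s.
With the tool pointing down it reaches from about 275 to 725 mm from the base axis. Payload 5.6 kg.
Tool frame: the origin (TCP) lies at the very end of the fingers, on their centre line; the grasp point (between the pads) lies 19 mm behind it; z points along the fingers, y is the line along which they close (so a half turn about z gives the same grasp; the last joint's range is limited). The gripper opens to 85 mm and grips with 20 to 120 N. Pads are 22 mm wide; open, the fingers measure 114 mm over their backs; the gripper's body (76 mm by 85 mm) begins 54 mm behind the grasp point. The pads swing forward as they close: fully open they stand 13 mm farther back than shut.
Start: joints at [0.285, 0.255, 0.108, 0, -1.424, -0.285], TCP at [549.994, 0.025, 231.283] pointing down, gripper open.
Joint ranges: [-2.95, 2.95], [-1.21, 1.97], [-1.09, 1.5], [-2.87, 1.71], [-2.94, -0.07], [-3.05, 3.05]. Speed limits (rad/s): [2.57, 2.57, 3.14, 3.14, 3.14, 3.14].

### API

Orientations are given as a unit quaternion [w, x, y, z].
In Python, from cell import r gives the robot as it stands.
- The arm moves only by the tool arm_command, never from a script. Its argument "targets" is a list of rows, each an object with "jaw": the finger opening in mm, from 0 to 85.4; "translation": the shift along the tool's x, y, z in units of 25 cm (1.0 is 25 cm), a list of three; "yaw": the turn about the tool's z in units of 0.5 rad (1.0 is 0.5 rad). A call has exactly 8 rows; each row shifts and turns the commanded pose from where the row before left it, along the tool's axes as they then stand; what a row does not reach is not made up. A row lasts 1/12 s, in which the tool goes at most 41.7 mm and 7.16 degrees, less where a joint would pass 70% of its speed; a pose out of reach is approached as far as the arm can. A call with a number of a shift or a turn outside -1 to 1 is refused whole. A call with a gripper value outside its range is refused whole. The fingers move at their own pace and stop on an object; "grip_force" is the grip in N (left out, the last holds). Time passes only in rows, so rows that do not move let the fingers close, or fill a call up. It gives the time, the measured TCP pose, the force, the opening and the grip force at its end, in the units of the state.
- r.observe(): the state, without advancing time (a new reading comes with each control period).
- r.read_camera(name): name is "scene" or "side" or "wrist"; returns (picture, depth): 420x560x3 uint8, red, green, blue; 420x560 float32, mm along the optical axis (not along the pixel's ray), 0 where there is no reading.
- r.camera_model(name): a dict with "fx", "fy", "cx", "cy" (pixels), "R" (3x3) and "t" (3): a world point X has camera coordinates R X + t. Camera axes: x right, y down, z forward; pixel columns grow to the right and rows downward; lengths in mm; the calibration is good to about 2 mm. A picture is of the moment at which its call begins: read the wrist's pose just before it. camera_model takes no time and is no camera call; for the wrist camera it gives the pose at the moment of the call.
- r.sign_off(): hands the job in; it is judged then, once.
Trained networks look in the newest picture that a camera, given by its name, has taken for a name from the list of things; names that differ only in an ending like _2 or _b are one class to them, and where a whole thing is asked for, a point or a joint stands for the part that bears it (a point fixed in the world has none). Each returns a list of dicts, best first, with "p" (0 to 1); they miss things now and then, are a little off and sometimes report something else, mostly with a low value. They report only what shows in the picture. A call takes as long as a camera call. They do not tell look-alikes from the thing itself.
- r.outline_of(camera, label): "region" (420x560 bool, what is visible of it) and "point" ([column, row] in pixels, amid what is visible of it).
The state is a dict: "time_s": time; "joint_pos": joint angles; "qd": joint speeds; "joint_torque": joint torques, N m; "tcp_pos": TCP position; "tool_rot": TCP orientation; "wrist_force": force on the tool from outside, world axes, zero at the start; "wrist_torque": the same for the moment, N m; "opening": opening from 0.0 (shut) to 1.0 (fully open); "grasp_force": force on a finger pad.
Only numpy, scipy, OpenCV 4.12 (cv2) and the standard library are available. Lean on these libraries where they do the work, as an engineer would, in place of code of your own. Each camera call takes 0.05 s, during which the arm holds its last target. There are 200 camera calls.

### The job

Close up the small curing box: first pick or move whatever is standing in front of it in the way of its door well clear of the door's swing, left standing upright on the bench; then slide the protruding board tray fully in to its stop; and only then push the door shut until it clicks home on its catch. Knock nothing over, and leave the tools, boards and dish around it where they are.

Things in the scene. Friction and masses are not known exactly. Their poses are not given: they have to be found in the camera images.
- curebox: White and grey sheet-metal curing box, fixed on the bench: chamber 220 wide (y -110 to 110), 220 deep (x 0 to 220), 120 high, plus a grey control panel block 70 wide at y -180 to -110, as deep and high. Origin on the bench at the middle of the chamber's mouth; x points into the box (away from the robot), y left along the front, z up. The mouth faces -x.
- door (a joint): Upright white door, 205 wide, 14 thick, 8 to 118 mm above the bench, on a vertical hinge at the left of the mouth. Angle in rad: 0 shut and seated on its spring catch, growing as it swings out towards the robot (1.57: square to the front). At angle a it runs from the hinge in the box-frame direction (-sin a, -cos a). It stays where it is left.
- hinge (a point): Point on the door's hinge axis, 120 mm above the bench; in the box frame at x -13, y +105. The axis lies in the middle of the door's thickness. Shut, the door's outer face is 20 mm in front of the box's front plane.
- door_edge (a point): Top of the door's free edge, mid-thickness, 205 mm from the hinge axis, 118 mm above the bench. A steel finger pull runs the full height of this edge, 14 mm proud of the outer face over the last 12 mm of width; a small latch pin stands 24 mm off the inner face, 12 mm from the edge. The catch needs about 4 to 6 N here over the last 10 mm of travel, then holds the door shut.
- tray (a joint): Aluminium tray with a circuit board, sliding along the box's x axis through the mouth: how far it sticks out, in m; 0 fully in at its stop; starts 0.03 to 0.075. About 2 N friction; it stays where it is left.
- tray_front (a point): Middle of the top edge of the tray's upright front plate, on its outer face (facing the robot), 95 mm above the bench. The plate is 130 wide, 6 thick, 20 to 95 mm above the bench, square to the slide. Fully in, its outer face is 4 mm in front of the box front plane.
- spool: White spool of solder wire standing on its flange, 62 diameter, 60 high, 0.3 kg. Origin at the centre of its underside. One of spool, bottle and jar stands in the door's path (which one varies); the other two stand clear to the left and right.
- bottle: Amber bottle, 48 diameter, 95 high, narrower at the cap (top third). Origin at the centre of its underside.
- jar: Clear jar with black lid, 60 diameter, 70 high. Origin at the centre of its underside.
- pliers: Pliers with orange handles lying near the robot's left, 175 long, 60 wide, 17 high. Origin under the middle of the length. Leave alone.
- screwdriver: Screwdriver with orange handle lying near the robot's right, 200 long, 26 high. Origin under its middle. Leave alone.
- dish: Red round dish of screws standing on the roof of the curing box, 80 diameter, 18 high. Origin at the centre of its underside. Leave alone.
- board: Loose green circuit board lying far to the left, 120 x 85 x 14. Origin under its centre. Leave alone.
- shell: Blue plastic half-shell of a toy guitar lying far to the right, body 200 x 150 x 35 with a neck to 240 mm along its x. Origin under the body's centre. Leave alone.
- meter: Yellow multimeter lying in front of the box's control panel, just outside the door's swing, its length along its x axis, 160 x 80 x 43. Origin under its centre. Leave alone.
Things that resemble listed ones, but are neither listed nor needed, are in the scene too. Several things look just like the spool: the one meant starts farthest from the robot's base. Leave any purple look-alike of the jar alone.

How it is judged:
By the outcome, as a careful person would: the job done as asked, in the order asked, and still so for the second after the job is handed in, with the robot touching nothing.
It also fails if it takes over 58 s, if anything falls off the work surface, if the arm or the gripper's body presses on something with over 40 N, if the wrist force passes 120 N, or if a joint passes its speed limit or range.

## Working session

There is one attempt and no reset: what is moved stays moved. The work goes in short steps, Python scripts to look and compute and a tool call to move; the robot and the scene stay as the last step left them, time stands still between calls to the robot, and variables do not carry over. Pictures are saved under pics/ and viewed, at most 10 in all, crops included, and the job is handed in when it is done.

Besides the shell and the picture viewer there is one more tool, called after ">>>" as name(argument=value, ...) on one line, values as JSON. arm_command: Moves the arm, as the interface text tells. Shifts and turns lie within -1 to 1; 1 stands for 25 cm of shift or 0.5 rad of turn. Its arguments: {"type":"object","properties":{"targets":{"type":"array"},"grip_force":{"type":"number"}},"required":["targets"]}

```bash
mkdir -p pics; ls
cat > h.py <<'E'
from cell import r
import numpy as np, cv2
def cloud(cam):
    m=r.camera_model(cam); p,d=r.read_camera(cam)
    v,u=np.mgrid[:420,:560]
    C=np.stack([(u-m['cx'])*d/m['fx'],(v-m['cy'])*d/m['fy'],d],-1)
    W=(C-np.array(m['t']))@np.array(m['R'])
    W[d<=0]=np.nan
    return p,d,W
def save(n,p): cv2.imwrite('pics/'+n,cv2.cvtColor(p,cv2.COLOR_RGB2BGR))
E
python3 - <<'E'
from h import *
ims=[]
for c in ['scene','side']:
    p,d,W=cloud(c); ims.append(p)
    m=r.camera_model(c); print(c,(-np.array(m['R']).T@np.array(m['t'])).round())
    for l in ['spool','bottle','jar','curebox','door','tray','meter','dish']:
        for o in r.outline_of(c,l):
            if o['p']<.3: continue
            q=W[o['region']]; q=q[np.isfinite(q[:,0])]
            print(l,round(o['p'],2),np.round(o['point']),'lo',np.percentile(q,2,axis=0).round(),'hi',np.percentile(q,98,axis=0).round())
    np.savez(c+'.npz',p=p,W=W); save(c+'0.png',p)
print(r.observe())
E
```

```text
pics
scene [1140.  978. 1246.]
spool 0.76 [339. 293.] lo [537. 275.   4.] hi [591. 331.  65.]
spool 0.71 [356. 327.] lo [556. 386.   2.] hi [614. 439.  65.]
spool 0.57 [381. 305.] lo [459. 366.   4.] hi [513. 420.  65.]
spool 0.42 [278. 242.] lo [588.  -9.  21.] hi [627. 110.  98.]
bottle 0.84 [229. 181.] lo [ 563. -269.    7.] hi [ 605. -239.   97.]
jar 0.96 [357. 216.] lo [274.  54.  -1.] hi [369. 137.  75.]
jar 0.63 [295. 222.] lo [492. -11.   4.] hi [544.  42.  75.]
curebox 0.9 [234. 248.] lo [ 462. -133.    3.] hi [880. 161. 125.]
curebox 0.65 [395. 248.] lo [223. 192.   3.] hi [385. 285.  21.]
door 0.56 [312. 247.] lo [454. 123.   1.] hi [649. 169. 121.]
door 0.45 [187. 138.] lo [ 478. -708.   -2.] hi [ 768. -441.   39.]
tray 0.56 [278. 239.] lo [545. -10.   3.] hi [630. 117. 100.]
meter 0.67 [267. 201.] lo [ 457. -170.    6.] hi [607. -88.  46.]
meter 0.53 [441. 313.] lo [293. 450.  -2.] hi [407. 536.  17.]
dish 0.59 [209. 235.] lo [762. -39. 119.] hi [831.  39. 141.]
dish 0.59 [351. 328.] lo [553. 379.   0.] hi [614. 439.  65.]
dish 0.59 [189. 138.] lo [ 477. -708.   -1.] hi 
[... 982 characters left out ...]
84597146e-01,  2.55101973e-01,  1.08208868e-01,  1.13071481e-05,
       -1.42391900e+00, -2.84640137e-01]), 'qd': array([ 6.74289023e-05,  7.52969172e-04,  5.90743360e-04,  1.67029820e-03,
       -1.50614860e-04, -1.30747687e-03]), 'joint_torque': array([-7.54526263e-04, -3.86396778e+01,  2.38068330e+01,  5.36802113e+00,
       -6.34973421e-04,  2.49786427e-05]), 'tcp_pos': array([5.49992077e+02, 1.84196785e-02, 2.31287353e+02]), 'tool_rot': array([-9.60369664e-06, -7.07092166e-01,  7.07121396e-01, -1.11931087e-06]), 'wrist_force': array([ 0.17576316, -0.48767485, -0.54852046]), 'wrist_torque': array([ 0.00969843, -0.04599327, -0.00711821]), 'grasp_force': 0.0, 'opening': 1.0007738708538896}
```

View pics/scene0.png

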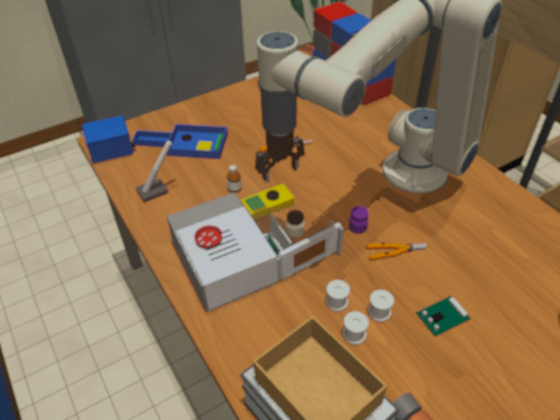

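View pics/side0.png

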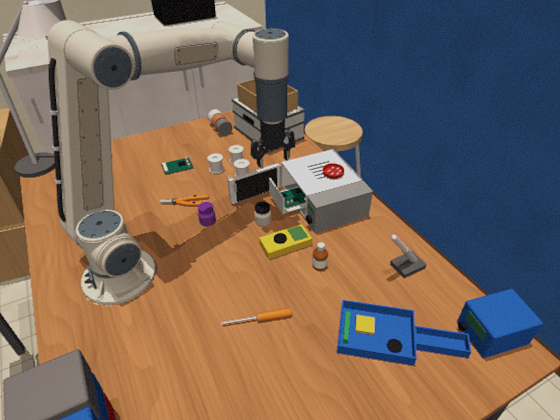

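The scene view shows the black-lidded clear jar at (295,222) between the open door (312,247) and the box mouth, and the purple look-alike at (358,218). In the side view they are at (262,213) and (206,213). The black-lidded one is meant, since it is the one in the door's swing. The three spools are at the left, clear of the door. I'll confirm with a crop and fit the box.

Run:
```python
from h import *
S=[np.load(c+'.npz') for c in ['scene','side']]
cr=[cv2.resize(S[0]['p'][170:290,210:370],(400,300),interpolation=3),cv2.resize(S[1]['p'][150:270,215:375],(400,300),interpolation=3)]
save('crop.png',np.hstack(cr))
for s in S:
    W=s['W'].reshape(-1,3)
    def sel(x0,x1,y0,y1,z0,z1): return W[(W[:,0]>x0)&(W[:,0]<x1)&(W[:,1]>y0)&(W[:,1]<y1)&(W[:,2]>z0)&(W[:,2]<z1)]
    q=sel(470,560,-40,60,66,76); print('lid',np.median(q,0).round(1),len(q),q.min(0).round(),q.max(0).round(), (q.min(0)+q.max(0))[:2]/2)
    q=sel(600,900,-250,200,116,126)
    rc=cv2.minAreaRect(q[:,:2].astype(np.float32)); print('roof',rc,cv2.boxPoints(rc).round(),'z',np.median(q[:,2]))
    q=sel(430,640,110,180,40,118)
    for zz in (40,100):
        k=q[(q[:,2]>zz)&(q[:,2]<zz+18)]
        print('door',zz,cv2.minAreaRect(k[:,:2].astype(np.float32)),cv2.fitLine(k[:,:2].astype(np.float32),2,0,.01,.01).ravel())
        print(cv2.boxPoints(cv2.minAreaRect(k[:,:2].astype(np.float32))).round())
    q=sel(540,660,-40,115,88,100); print('trayfront top',len(q),cv2.boxPoints(cv2.minAreaRect(q[:,:2].astype(np.float32))).round(1))
```

```text
lid [515.   14.8  70.6] 162 [490. -15.  66.] [541.  40.  76.] [515.26408586  12.85610512]
roof ((732.0298461914062, 6.611663818359375), (294.96435546875, 286.299560546875), 85.43305969238281) [[ 578. -129.]
 [ 863. -152.]
 [ 886.  142.]
 [ 601.  165.]] z 120.78849720664223
door 40 ((544.5892333984375, 157.39743041992188), (18.852941513061523, 189.71046447753906), 86.60535430908203) [1.0000000e+00 1.8296990e-04 5.4418243e+02 1.5817578e+02]
[[449. 154.]
 [639. 142.]
 [640. 161.]
 [450. 172.]]
door 100 ((544.446044921875, 139.42152404785156), (54.769287109375, 189.099853515625), 87.7833480834961) [9.9952757e-01 3.0735761e-02 5.4023743e+02 1.5279713e+02]
[[449. 116.]
 [638. 108.]
 [640. 163.]
 [451. 170.]]
trayfront top 92 [[581.9 -13.7]
 [590.3 -14.4]
 [601.3 112.2]
 [592.9 112.9]]
lid [504.8   9.6  68.7] 99 [479. -15.  66.] [530.  39.  74.] [504.75555821  12.00725185]
roof ((729.8699340820312, 2.6744537353515625), (297.3590087890625, 273.4825439453125), 84.9360122680664) [[ 581. -133.]
 [ 853. -157.]
 [ 879.  139.]
 [ 607.  163.]] z 118.61984800733143
door 40 ((538.245361328125, 137.62042236328125), (44.29712677001953, 196.91622924804688), 83.71261596679688) [ 9.9969375e-01 -2.4747064e-02  5.2594135e+02  1.3990154e+02]
[[438. 126.]
 [634. 105.]
 [639. 149.]
 [443. 170.]]
door 100 ((539.61328125, 137.68890380859375), (53.637413024902344, 197.8099365234375), 86.12226104736328) [9.9979466e-01 2.0263633e-02 5.3222552e+02 1.4481470e+02]
[[439. 118.]
 [636. 104.]
 [640. 158.]
 [443. 171.]]
trayfront top 52 [[572.  -13.8]
 [580.9 -14.7]
 [593.  110.2]
 [584.1 111. ]]
```

View pics/crop.png

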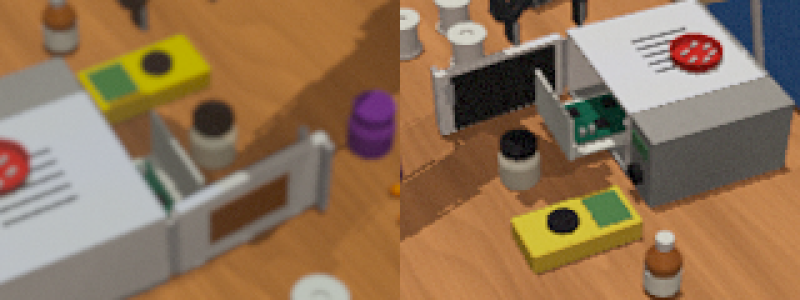

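The crop confirms it: the jar with the black lid stands before the tray, and the purple one is separate. I'll turn the tool 90° so the fingers close along world y.

>>> arm_command(targets=[{"jaw":85,"translation":[0,0,0],"yaw":0.24},{"jaw":85,"translation":[0,0,0],"yaw":0.24},{"jaw":85,"translation":[0,0,0],"yaw":0.24},{"jaw":85,"translation":[0,0,0],"yaw":0.24},{"jaw":85,"translation":[0,0,0],"yaw":0.24},{"jaw":85,"translation":[0,0,0],"yaw":0.24},{"jaw":85,"translation":[0,0,0],"yaw":0.24},{"jaw":85,"translation":[0,0,0],"yaw":0.24}], grip_force=30)

```text
time_s: 1.57
tcp_pos: [550.0, 0.0, 231.3]
tool_rot: [-0.0, -0.298, 0.955, 0.0]
wrist_force: [-0.1, -0.1, -0.3]
opening: 0.992
grasp_force: 0.0
```

>>> arm_command(targets=[{"jaw":85,"translation":[0,0,0],"yaw":0.24},{"jaw":85,"translation":[0,0,0],"yaw":0.24},{"jaw":85,"translation":[0,0,0],"yaw":0.24},{"jaw":85,"translation":[0,0,0],"yaw":0.24},{"jaw":85,"translation":[0,0,0],"yaw":0.24},{"jaw":85,"translation":[0.1,0,0],"yaw":0.02},{"jaw":85,"translation":[0.1,0,0],"yaw":0},{"jaw":85,"translation":[0,0.04,0],"yaw":0}])

```text
time_s: 2.23
tcp_pos: [497.0, 8.7, 231.9]
tool_rot: [-0.0, 0.0, 1.0, 0.0]
wrist_force: [0.2, 0.1, 0.4]
opening: 0.992
grasp_force: 0.0
```

Run:
```python
from h import *
o=r.observe(); print(o['time_s'],o['tcp_pos'],o['tool_rot'])
p,d,W=cloud('wrist'); save('wrist1.png',p); np.savez('wrist1.npz',p=p,W=W)
for l in ['jar','tray','door']:
  for o in r.outline_of('wrist',l):
    q=W[o['region']]; q=q[np.isfinite(q[:,0])]
    print(l,round(o['p'],2),np.round(o['point']),np.percentile(q,2,axis=0).round(),np.percentile(q,98,axis=0).round())
    if l=='jar':
        k=q[(q[:,2]>62)]; print('lid',cv2.minEnclosingCircle(k[:,:2].astype(np.float32)),np.median(k,0),len(k))
```

```text
2.2333 [496.98967753   8.67094077 231.89253706] [-1.69752740e-04  1.72466663e-04  9.99999968e-01  6.83405828e-05]
jar 0.74 [388.  22.] [328.  79.  13.] [362. 130.  72.]
lid ((334.7315673828125, 107.65745544433594), 26.061748504638672) [343.3035497  106.34127289  70.56339472] 2044
jar 0.72 [291. 199.] [479. -11.  20.] [530.  38.  72.]
lid ((507.715087890625, 13.935033798217773), 26.426570892333984) [506.1968996   13.74066939  70.67649443] 2227
tray 0.83 [315. 302.] [577. -11.  24.] [713. 106.  96.]
door 0.66 [433. 208.] [444. 122.  17.] [577. 164. 120.]
```

View pics/wrist1.png

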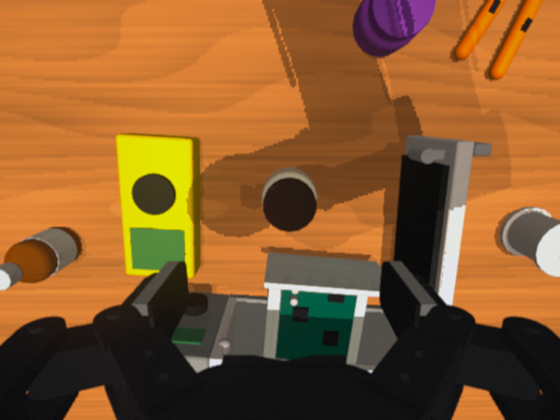

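The wrist view shows the jar lid at (290,200), the tray plate at (320,270) and the door at (440,200). The jar centre is at about (506.5, 13.5), so I'll descend.

>>> arm_command(targets=[{"jaw":85,"translation":[-0.038,0.02,0.05],"yaw":0},{"jaw":85,"translation":[0,0,0.12],"yaw":0},{"jaw":85,"translation":[0,0,0.14],"yaw":0},{"jaw":85,"translation":[0,0,0.14],"yaw":0},{"jaw":85,"translation":[0,0,0.14],"yaw":0},{"jaw":85,"translation":[0,0,0.1],"yaw":0},{"jaw":85,"translation":[0,0,0.08],"yaw":0},{"jaw":85,"translation":[0,0,0.046],"yaw":0}])

```text
time_s: 3.1
tcp_pos: [508.4, 14.1, 24.2]
tool_rot: [-0.002, -0.0, 1.0, -0.001]
wrist_force: [-0.6, 0.3, -0.3]
opening: 0.995
grasp_force: 0.0
```

>>> arm_command(targets=[{"jaw":40,"translation":[0,0,0],"yaw":0},{"jaw":40,"translation":[0,0,0],"yaw":0},{"jaw":40,"translation":[0,0,0],"yaw":0},{"jaw":40,"translation":[0,0,0],"yaw":0},{"jaw":40,"translation":[0,0,0],"yaw":0},{"jaw":40,"translation":[0,0,0],"yaw":0},{"jaw":40,"translation":[0,0,0],"yaw":0},{"jaw":40,"translation":[0,0,0],"yaw":0}])

```text
time_s: 3.77
tcp_pos: [510.0, 14.9, 27.9]
tool_rot: [0.001, -0.0, 1.0, 0.0]
wrist_force: [0.2, -0.2, 1.2]
opening: 0.677
grasp_force: 32.8
```

Gripped. I'll lift it and carry it to about (370, -100).

>>> arm_command(targets=[{"jaw":40,"translation":[0,0,-0.05],"yaw":0},{"jaw":40,"translation":[0,0,-0.08],"yaw":0},{"jaw":40,"translation":[0.03,-0.02,-0.07],"yaw":0},{"jaw":40,"translation":[0.08,-0.06,0],"yaw":0},{"jaw":40,"translation":[0.1,-0.08,0],"yaw":0},{"jaw":40,"translation":[0.1,-0.08,0],"yaw":0},{"jaw":40,"translation":[0.1,-0.08,0],"yaw":0},{"jaw":40,"translation":[0.08,-0.07,0],"yaw":0}])

```text
time_s: 4.43
tcp_pos: [384.7, -83.7, 77.0]
tool_rot: [-0.001, -0.0, 1.0, 0.0]
wrist_force: [-0.2, -0.2, -2.6]
opening: 0.673
grasp_force: 33.1
```

>>> arm_command(targets=[{"jaw":40,"translation":[0.05,-0.05,0],"yaw":0},{"jaw":40,"translation":[0.02,-0.02,0],"yaw":0},{"jaw":40,"translation":[0,0,0],"yaw":0},{"jaw":40,"translation":[0,0,0.06],"yaw":0},{"jaw":40,"translation":[0,0,0.06],"yaw":0},{"jaw":40,"translation":[0,0,0.04],"yaw":0},{"jaw":40,"translation":[0,0,0.02],"yaw":0},{"jaw":40,"translation":[0,0,0.012],"yaw":0}])

```text
time_s: 5.1
tcp_pos: [370.0, -100.0, 28.7]
tool_rot: [-0.0, -0.001, 1.0, -0.0]
wrist_force: [-1.0, -0.1, -2.3]
opening: 0.677
grasp_force: 33.1
```

>>> arm_command(targets=[{"jaw":40,"translation":[0,0,0],"yaw":0},{"jaw":40,"translation":[0,0,0.004],"yaw":0},{"jaw":40,"translation":[0,0,0.0],"yaw":0},{"jaw":85,"translation":[0,0,0],"yaw":0},{"jaw":85,"translation":[0,0,0],"yaw":0},{"jaw":85,"translation":[0,0,0],"yaw":0},{"jaw":85,"translation":[0,0,0],"yaw":0},{"jaw":85,"translation":[0,0,0],"yaw":0}])

```text
time_s: 5.77
tcp_pos: [369.8, -100.4, 28.5]
tool_rot: [0.0, -0.0, 1.0, 0.0]
wrist_force: [-0.4, 0.2, -0.7]
opening: 0.996
grasp_force: 0.0
```

Released. I'll rise, close the fingers and move toward the tray front.

>>> arm_command(targets=[{"jaw":85,"translation":[0,0,-0.06],"yaw":0},{"jaw":85,"translation":[0,0,-0.12],"yaw":0},{"jaw":85,"translation":[0,0,-0.14],"yaw":0},{"jaw":85,"translation":[0,0,-0.14],"yaw":0},{"jaw":0,"translation":[-0.08,0.1,-0.14],"yaw":0},{"jaw":0,"translation":[-0.1,0.12,-0.08],"yaw":0},{"jaw":0,"translation":[-0.1,0.12,0],"yaw":0},{"jaw":0,"translation":[-0.1,0.12,0],"yaw":0}])

```text
time_s: 6.43
tcp_pos: [462.4, 11.7, 195.0]
tool_rot: [0.002, -0.0, 1.0, 0.001]
wrist_force: [1.1, -0.4, -0.0]
opening: 0.446
grasp_force: 0.0
```

>>> arm_command(targets=[{"jaw":0,"translation":[-0.06,0.1,0],"yaw":0},{"jaw":0,"translation":[-0.04,0.04,0],"yaw":0},{"jaw":0,"translation":[0,0,0],"yaw":0},{"jaw":0,"translation":[0,0,0],"yaw":0},{"jaw":0,"translation":[0,0,0],"yaw":0},{"jaw":0,"translation":[0,0,0],"yaw":0},{"jaw":0,"translation":[0,0,0],"yaw":0},{"jaw":0,"translation":[0,0,0],"yaw":0}])

```text
time_s: 7.1
tcp_pos: [485.5, 44.6, 193.3]
tool_rot: [0.0, -0.0, 1.0, 0.0]
wrist_force: [-0.2, 0.4, -0.3]
opening: -0.003
grasp_force: 0.0
```

Run:
```python
from h import *
o=r.observe(); print(o['time_s'],o['tcp_pos'],o['opening'])
p,d,W=cloud('wrist'); save('wrist2.png',p)
for l in ['jar','tray','door']:
  for o in r.outline_of('wrist',l):
    q=W[o['region']]; q=q[np.isfinite(q[:,0])]
    print(l,round(o['p'],2),np.round(o['point']),np.percentile(q,2,axis=0).round(),np.percentile(q,98,axis=0).round())
    if l!='jar':
      k=q[(q[:,2]>(86 if l=='tray' else 108))]
      print(cv2.boxPoints(cv2.minAreaRect(k[:,:2].astype(np.float32))).round(1),len(k))
```

```text
7.1 [485.4844907   44.61238713 193.3085078 ] -0.0030203589069491355
jar 0.91 [361.  25.] [329.  79.   9.] [362. 131.  72.]
jar 0.82 [110.  58.] [ 345. -122.   13.] [395. -71.  72.]
tray 0.89 [251. 280.] [576. -10.  23.] [669. 115.  70.]
[[472.3  66.4]
 [472.4  30.3]
 [477.9  30.3]
 [477.8  66.4]] 15
door 0.77 [404. 226.] [444. 123.  20.] [608. 165. 120.]
[[430.9 163. ]
 [473.1  74.5]
 [614.5 141.9]
 [572.3 230.4]] 5453
door 0.39 [404. 241.] [444. -66.  18.] [645. 164. 120.]
[[427.1   6.1]
 [596.5 -11.9]
 [614.1 153.8]
 [444.7 171.8]] 5556
```

View pics/wrist2.png

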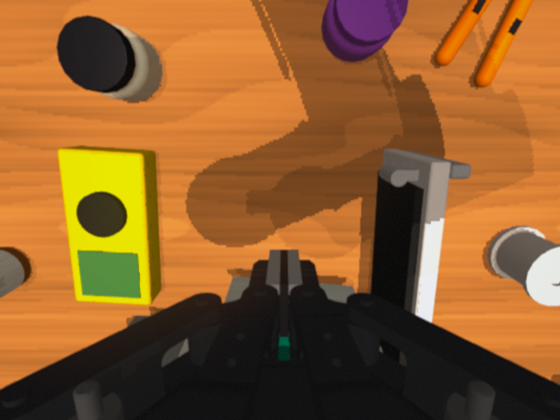

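The jar stands upright at (110,58), clear of the swing, and the tray plate at (250,280) lies ahead. I'll lower and push it.

>>> arm_command(targets=[{"jaw":0,"translation":[0,0.012,0.07],"yaw":0},{"jaw":0,"translation":[0,0,0.12],"yaw":0},{"jaw":0,"translation":[0,0,0.13],"yaw":0},{"jaw":0,"translation":[0,0,0.11],"yaw":0},{"jaw":0,"translation":[-0.04,0,0.06],"yaw":0},{"jaw":0,"translation":[-0.08,0,0],"yaw":0},{"jaw":0,"translation":[-0.08,0,0],"yaw":0},{"jaw":0,"translation":[-0.04,0,0],"yaw":0}])

```text
time_s: 7.97
tcp_pos: [547.5, 48.1, 70.1]
tool_rot: [0.0, -0.0, 1.0, -0.0]
wrist_force: [-0.4, -0.7, 0.7]
opening: 0.001
grasp_force: 0.0
```

>>> arm_command(targets=[{"jaw":0,"translation":[-0.03,0,0],"yaw":0},{"jaw":0,"translation":[-0.04,0,0],"yaw":0},{"jaw":0,"translation":[-0.04,0,0],"yaw":0},{"jaw":0,"translation":[-0.04,-0.01,0],"yaw":0},{"jaw":0,"translation":[-0.04,0,0],"yaw":0},{"jaw":0,"translation":[-0.04,0,0],"yaw":0},{"jaw":0,"translation":[-0.02,0,0],"yaw":0},{"jaw":0,"translation":[0,0,0],"yaw":0}])

```text
time_s: 8.63
tcp_pos: [608.6, 45.7, 70.2]
tool_rot: [-0.0, -0.0, 1.0, -0.0]
wrist_force: [-0.3, -0.3, 0.7]
opening: -0.001
grasp_force: 0.0
```

>>> arm_command(targets=[{"jaw":0,"translation":[-0.02,0,0],"yaw":0},{"jaw":0,"translation":[-0.02,0,0],"yaw":0},{"jaw":0,"translation":[-0.02,0,0],"yaw":0},{"jaw":0,"translation":[-0.015,0,0],"yaw":0},{"jaw":0,"translation":[-0.01,0,0],"yaw":0},{"jaw":0,"translation":[-0.01,0,0],"yaw":0},{"jaw":0,"translation":[-0.01,0,0],"yaw":0},{"jaw":0,"translation":[-0.005,0,0],"yaw":0}])

```text
time_s: 9.3
tcp_pos: [636.1, 45.8, 70.5]
tool_rot: [0.0, -0.0, 1.0, -0.0]
wrist_force: [-2.4, -1.0, -0.4]
opening: 0.0
grasp_force: 1.0
```

>>> arm_command(targets=[{"jaw":0,"translation":[-0.004,0,0],"yaw":0},{"jaw":0,"translation":[-0.004,0,0],"yaw":0},{"jaw":0,"translation":[-0.004,0,0],"yaw":0},{"jaw":0,"translation":[-0.004,0,0],"yaw":0},{"jaw":0,"translation":[0,0,0],"yaw":0},{"jaw":0,"translation":[0,0,0],"yaw":0},{"jaw":0,"translation":[0,0,0],"yaw":0},{"jaw":0,"translation":[0,0,0],"yaw":0}])

```text
time_s: 9.97
tcp_pos: [637.0, 45.8, 70.3]
tool_rot: [-0.003, -0.0, 1.0, -0.0]
wrist_force: [-13.1, 1.3, 5.6]
opening: 0.002
grasp_force: 0.9
```

The tray is at its stop: 13 N at about the predicted place. I'll back off, rise, and go over to the door's outer side.

>>> arm_command(targets=[{"jaw":0,"translation":[0.05,0,0],"yaw":0},{"jaw":0,"translation":[0.12,0,0],"yaw":0},{"jaw":0,"translation":[0.12,0,-0.04],"yaw":0},{"jaw":0,"translation":[0.12,0,-0.1],"yaw":0},{"jaw":0,"translation":[0.1,0,-0.12],"yaw":0},{"jaw":0,"translation":[0.1,0,-0.12],"yaw":0},{"jaw":0,"translation":[0.05,0,-0.12],"yaw":0},{"jaw":0,"translation":[0,0,0],"yaw":0}])

```text
time_s: 10.63
tcp_pos: [476.9, 46.6, 203.3]
tool_rot: [0.007, -0.001, 1.0, 0.002]
wrist_force: [0.9, -0.3, 1.1]
opening: 0.001
grasp_force: 0.0
```

Run:
```python
from h import *
o=r.observe(); print(o['time_s'],o['tcp_pos'],o['wrist_force'])
for c in ['scene','side','wrist']:
  p,d,W=cloud(c)
  if c=='side': save('side3.png',cv2.resize(p[130:290,180:380],(800,640))[:600])
  for l in ['tray','door','jar']:
   for o in r.outline_of(c,l)[:2]:
    q=W[o['region']]; q=q[np.isfinite(q[:,0])]
    print(c,l,round(o['p'],2),np.round(o['point']),np.percentile(q,2,axis=0).round(),np.percentile(q,98,axis=0).round())
psi=np.deg2rad(-5);H=np.array([650,153.]);ex=np.array([np.cos(psi),np.sin(psi)]);ey=np.array([-np.sin(psi),np.cos(psi)])
for off in (19,):
  P=[]
  for a in np.arange(1.5,-.05,-.1):
    u=-np.sin(a)*ex-np.cos(a)*ey; n=-np.cos(a)*ex+np.sin(a)*ey
    P.append(H+175*u+off*n)
  P=np.array(P); print(P.round(),(np.diff(P,axis=0)*[-1,1]/250).round(3))
```

```text
10.6333 [476.88898283  46.59888396 203.2877974 ] [ 0.85188658 -0.34290177  1.1052594 ]
scene tray 0.3 [189. 141.] [ 477. -709.   -1.] [ 765. -440.   39.]
scene door 0.8 [313. 248.] [454. 137.  12.] [648. 169. 121.]
scene door 0.72 [393. 245.] [226. 194.   3.] [386. 285.  21.]
scene jar 0.78 [313. 189.] [ 355. -115.    2.] [406. -70.  72.]
scene jar 0.74 [358. 218.] [320.  86.   5.] [369. 136.  75.]
side tray 0.57 [293. 192.] [640. -18.  21.] [693. 108.  94.]
side door 0.87 [252. 186.] [442. 128.   6.] [642. 164. 117.]
side door 0.72 [316. 190.] [ 451. -149.    3.] [860. 154. 122.]
side jar 0.95 [238. 247.] [ 338. -132.   -3.] [418. -17.  72.]
side jar 0.62 [205. 214.] [303.  76.   4.] [355. 127.  71.]
wrist tray 0.8 [284. 346.] [646.  40.  23.] [649.  51.  50.]
wrist door 0.61 [406. 235.] [443. 121.  18.] [598. 167. 120.]
wrist jar 0.91 [112.  72.] [ 344. -122.   12.] [395. -71.  72.]
wrist jar 0.9 [360.  32.] [321.  80.  11.] [362. 132.  72.]
[[475. 175.]
 [474. 157.]
 [474. 140.]
 [477. 122.]
 [481. 105.]
 [486.  88.]
 [493.  72.]
 [502.  57.]
 [513.  43.]
 [524.  30.]
 [537.  18.]
 [551.   7.]
 [566.  -2.]
 [582.  -9.]
 [599. -15.]
 [616. -20.]] [[ 0.005 -0.07 ]
 [-0.002 -0.07 ]
 [-0.009 -0.07 ]
 [-0.016 -0.069]
 [-0.022 -0.067]
 [-0.029 -0.064]
 [-0.035 -0.061]
 [-0.041 -0.057]
 [-0.047 -0.053]
 [-0.052 -0.048]
 [-0.056 -0.042]
 [-0.06  -0.037]
 [-0.064 -0.03 ]
 [-0.066 -0.024]
 [-0.068 -0.017]]
```

View pics/side3.png

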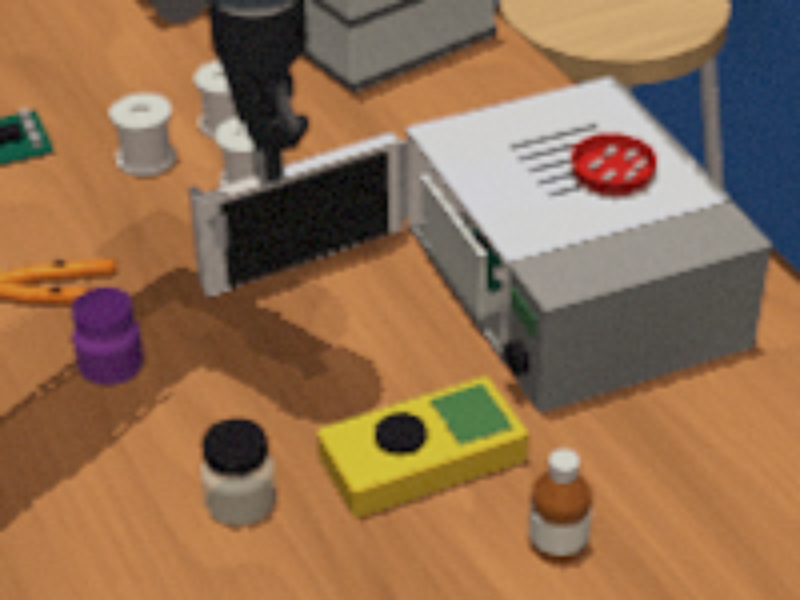

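The tray is flush in the mouth (460,240), the jar stands upright (238,470), and the door is open (300,210). Next I'll go over the door and down on its outer side.

>>> arm_command(targets=[{"jaw":0,"translation":[0,0.08,0],"yaw":0},{"jaw":0,"translation":[0,0.12,0],"yaw":0},{"jaw":0,"translation":[0,0.12,0],"yaw":0},{"jaw":0,"translation":[0,0.12,0],"yaw":0},{"jaw":0,"translation":[0,0.12,0],"yaw":0},{"jaw":0,"translation":[0,0.06,0],"yaw":0},{"jaw":0,"translation":[0,0.02,0],"yaw":0},{"jaw":0,"translation":[0,0,0],"yaw":0}])

```text
time_s: 11.9
tcp_pos: [474.6, 206.3, 195.1]
tool_rot: [-0.0, -0.001, 1.0, -0.0]
wrist_force: [0.9, 0.4, 0.0]
opening: -0.004
grasp_force: 0.0
```

>>> arm_command(targets=[{"jaw":0,"translation":[0,0,0.06],"yaw":0},{"jaw":0,"translation":[0,0,0.12],"yaw":0},{"jaw":0,"translation":[0,0,0.12],"yaw":0},{"jaw":0,"translation":[0,0,0.12],"yaw":0},{"jaw":0,"translation":[0,0,0.08],"yaw":0},{"jaw":0,"translation":[0,0,0.03],"yaw":0},{"jaw":0,"translation":[0,-0.04,0],"yaw":0},{"jaw":0,"translation":[0,0,0],"yaw":0}])

```text
time_s: 12.57
tcp_pos: [475.0, 194.0, 63.8]
tool_rot: [0.0, 0.0, 1.0, -0.0]
wrist_force: [0.4, -0.9, 0.2]
opening: -0.001
grasp_force: 0.0
```

>>> arm_command(targets=[{"jaw":0,"translation":[0,-0.04,0],"yaw":0},{"jaw":0,"translation":[0,-0.04,0],"yaw":0},{"jaw":0,"translation":[0.005,-0.06,0],"yaw":0},{"jaw":0,"translation":[0,-0.07,0],"yaw":0},{"jaw":0,"translation":[-0.01,-0.07,0],"yaw":0},{"jaw":0,"translation":[-0.015,-0.07,0],"yaw":0},{"jaw":0,"translation":[-0.02,-0.065,0],"yaw":0},{"jaw":0,"translation":[-0.03,-0.06,0],"yaw":0}])

```text
time_s: 13.23
tcp_pos: [496.1, 76.9, 66.1]
tool_rot: [0.005, -0.001, 1.0, 0.002]
wrist_force: [0.1, -0.2, 0.4]
opening: 0.001
grasp_force: 0.0
```

>>> arm_command(targets=[{"jaw":0,"translation":[-0.035,-0.06,0],"yaw":0},{"jaw":0,"translation":[-0.04,-0.055,0],"yaw":0},{"jaw":0,"translation":[-0.045,-0.055,0],"yaw":0},{"jaw":0,"translation":[-0.05,-0.05,0],"yaw":0},{"jaw":0,"translation":[-0.055,-0.04,0],"yaw":0},{"jaw":0,"translation":[-0.06,-0.035,0],"yaw":0},{"jaw":0,"translation":[-0.03,-0.015,0],"yaw":0},{"jaw":0,"translation":[0,0,0],"yaw":0}])

```text
time_s: 13.9
tcp_pos: [579.0, 4.0, 66.7]
tool_rot: [0.008, -0.001, 1.0, 0.004]
wrist_force: [7.6, 22.0, 5.6]
opening: 0.002
grasp_force: 4.7
```

The force points along the door toward the hinge, so the finger is probably bearing on the finger pull. I'll look.

Run:
```python
from h import *
o=r.observe(); print(o['time_s'],o['tcp_pos'],o['wrist_force'])
ims=[]
for c in ['side','wrist']:
  p,d,W=cloud(c)
  ims.append(cv2.resize(p[130:280,200:350],(400,400),interpolation=3) if c=='side' else cv2.resize(p,(400,400)))
  for l in ['door','tray']:
   for o in r.outline_of(c,l)[:2]:
    q=W[o['region']]; q=q[np.isfinite(q[:,0])]
    k=q[q[:,2]>108]
    print(c,l,round(o['p'],2),np.round(o['point']),np.percentile(q,2,axis=0).round(),np.percentile(q,98,axis=0).round(), cv2.boxPoints(cv2.minAreaRect(k[:,:2].astype(np.float32))).round().tolist() if len(k)>5 else '')
save('d1.png',np.hstack(ims))
```

```text
13.9 [578.98038988   4.00633405  66.65552075] [ 7.63613686 21.96340659  5.6353664 ]
side door 0.66 [289. 206.] [572. -48.  10.] [621.  32. 118.] [[569.0, -41.0], [603.0, -67.0], [653.0, -2.0], [620.0, 24.0]]
side tray 0.63 [298. 194.] [617. -43.  20.] [691.  70. 108.] 
side tray 0.35 [327. 199.] [ 584. -149.    2.] [860. 136. 122.] [[565.0, -130.0], [854.0, -158.0], [882.0, 142.0], [593.0, 170.0]]
wrist door 0.83 [380. 296.] [574. -35.  12.] [640. 151. 119.] [[547.0, 59.0], [573.0, -42.0], [589.0, -38.0], [563.0, 64.0]]
```

View pics/d1.png

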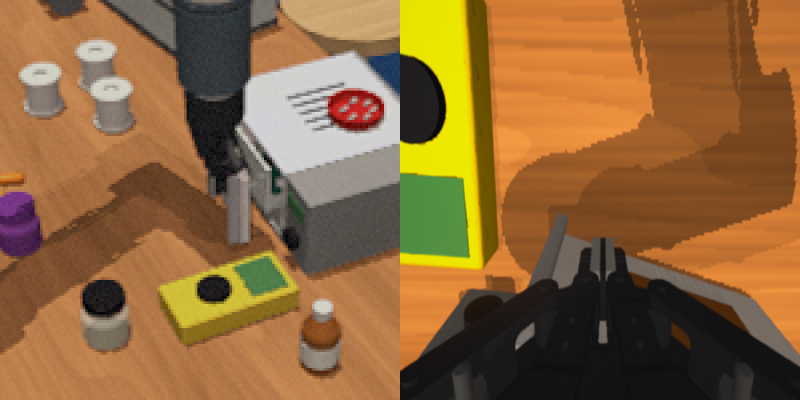

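The view shows the door about 0.25 rad from shut, with the finger wedged in the corner of the pull. I'll shift toward the hinge and push along +x.

>>> arm_command(targets=[{"jaw":0,"translation":[0.01,0.03,0],"yaw":0},{"jaw":0,"translation":[0,0.03,0],"yaw":0},{"jaw":0,"translation":[0,0,0],"yaw":0},{"jaw":0,"translation":[-0.03,0,0],"yaw":0},{"jaw":0,"translation":[-0.03,0,0],"yaw":0},{"jaw":0,"translation":[-0.03,0,0],"yaw":0},{"jaw":0,"translation":[-0.03,0,0],"yaw":0},{"jaw":0,"translation":[0,0,0],"yaw":0}])

```text
time_s: 14.87
tcp_pos: [599.9, 14.0, 62.5]
tool_rot: [-0.0, -0.0, 1.0, -0.0]
wrist_force: [0.2, 0.3, -0.7]
opening: 0.002
grasp_force: 0.0
```

>>> arm_command(targets=[{"jaw":0,"translation":[-0.02,0,0],"yaw":0},{"jaw":0,"translation":[-0.02,0,0],"yaw":0},{"jaw":0,"translation":[-0.01,0,0],"yaw":0},{"jaw":0,"translation":[-0.01,0,0],"yaw":0},{"jaw":0,"translation":[-0.01,0,0],"yaw":0},{"jaw":0,"translation":[0,0,0],"yaw":0},{"jaw":0,"translation":[0,0,0],"yaw":0},{"jaw":0,"translation":[0,0,0],"yaw":0}])

```text
time_s: 15.53
tcp_pos: [613.8, 14.1, 61.9]
tool_rot: [-0.003, 0.0, 1.0, -0.0]
wrist_force: [-5.8, -1.2, -0.5]
opening: 0.001
grasp_force: 0.0
```

>>> arm_command(targets=[{"jaw":0,"translation":[-0.008,0,0],"yaw":0},{"jaw":0,"translation":[-0.008,0,0],"yaw":0},{"jaw":0,"translation":[-0.008,0,0],"yaw":0},{"jaw":0,"translation":[-0.004,0,0],"yaw":0},{"jaw":0,"translation":[0,0,0],"yaw":0},{"jaw":0,"translation":[0,0,0],"yaw":0},{"jaw":0,"translation":[0,0,0],"yaw":0},{"jaw":0,"translation":[0,0,0],"yaw":0}])

```text
time_s: 16.2
tcp_pos: [613.4, 12.8, 60.2]
tool_rot: [-0.01, 0.001, 1.0, -0.001]
wrist_force: [-26.7, -0.7, 9.2]
opening: -0.001
grasp_force: 0.0
```

There is a hard stop at 27 N. I'll back off and check that the door is seated.

>>> arm_command(targets=[{"jaw":0,"translation":[0.04,0,0],"yaw":0},{"jaw":0,"translation":[0.08,0,0],"yaw":0},{"jaw":0,"translation":[0.12,0,0],"yaw":0},{"jaw":0,"translation":[0.12,0,-0.08],"yaw":0},{"jaw":0,"translation":[0.1,0,-0.12],"yaw":0},{"jaw":0,"translation":[0,0,-0.12],"yaw":0},{"jaw":0,"translation":[0,0,-0.1],"yaw":0},{"jaw":0,"translation":[0,0,0],"yaw":0}])

```text
time_s: 16.87
tcp_pos: [511.6, 14.8, 174.5]
tool_rot: [0.006, -0.001, 1.0, 0.001]
wrist_force: [1.1, 0.7, 0.5]
opening: 0.0
grasp_force: 0.0
```

```bash
cat > chk.py <<'E'
from h import *
import sys
o=r.observe(); print(o['time_s'],o['tcp_pos'],o['wrist_force'])
psi=np.deg2rad(-5);ex=np.array([np.cos(psi),np.sin(psi)]);ey=np.array([-np.sin(psi),np.cos(psi)])
ims=[]
for c in ['scene','side','wrist']:
  p,d,W=cloud(c)
  if c!='scene': ims.append(cv2.resize(p[130:280,200:350],(400,400),interpolation=3) if c=='side' else cv2.resize(p,(400,400)))
  B=np.stack([(W[...,:2]-[654,47])@ex,(W[...,:2]-[654,47])@ey,W[...,2]],-1).reshape(-1,3)
  for nm,z0,z1 in (('door top',112,117),('door face',55,105)):
    k=B[(abs(B[:,0]+20)<60)&(B[:,1]>-115)&(B[:,1]<100)&(B[:,2]>z0)&(B[:,2]<z1)]
    # front-most surface per y band
    print(c,nm,[(y,round(float(np.percentile(b[:,0],10)),1),len(b)) for y in range(-110,100,20) if len(b:=k[(k[:,1]>=y)&(k[:,1]<y+20)])>4])
  for o in r.outline_of(c,'door')[:1]: print(c,'door',round(o['p'],2),np.round(o['point']))
save(sys.argv[1],np.hstack(ims))
E
python3 chk.py d2.png
```

```text
16.8667 [511.60423127  14.80900228 174.54940276] [1.11286309 0.69148689 0.54458699]
scene door top [(-110, -11.1, 7), (-90, -22.9, 20), (-70, -13.3, 13), (-50, -13.6, 12), (-30, -14.7, 14), (-10, -11.1, 16), (10, -11.1, 13), (30, -13.3, 17), (50, -15.4, 16), (70, -16.2, 16), (90, -12.1, 11)]
scene door face []
scene door 0.94 [263. 229.]
side door top [(-110, -29.7, 28), (-90, -24.4, 24), (-70, -18.8, 21), (-50, -24.5, 23), (-30, -21.3, 16), (-10, -20.2, 19), (10, -22.5, 23), (30, -20.8, 21), (50, -20.6, 17), (70, -23.5, 26), (90, -18.1, 9)]
side door face [(-110, -36.6, 108), (-90, -22.9, 5), (-70, -25.1, 17), (-50, -25.6, 29), (-30, -26.4, 29), (-10, -26.8, 23), (10, -25.6, 23), (30, -25.8, 24), (50, -26.7, 20), (70, -25.8, 23), (90, -24.1, 11)]
side door 0.96 [288. 192.]
wrist door top []
wrist door face [(-50, -24.1, 255), (50, -23.9, 299), (70, -22.6, 15)]
wrist door 0.93 [381. 352.]
```

View pics/d2.png

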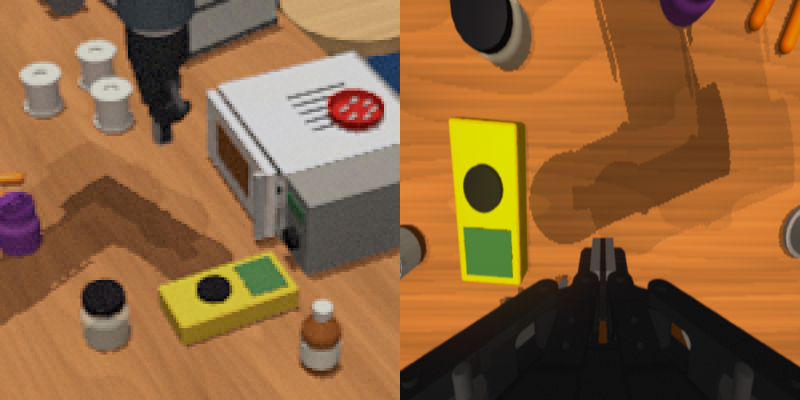

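The views show the door shut: its outer face is parallel to the box front within 1 mm across its width. It bore 27 N against a hard stop, well above the catch's force. The jar is upright, and the arm is clear.

```bash
python3 -c "
from cell import r
print(r.sign_off())"
```

```text
the job is handed in; nothing more can be done
None
```

The job is handed in at about 17 s of the 58 s allowed: the jar stands upright clear of the door's swing, the tray is in to its stop, and the door is shut, judged by the hard stop I hit and the camera images.

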